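# Fit the splined drive cog on the sloping spindle of a test stand

### The arm

A 6-joint arm with a two-finger parallel gripper is mounted at the origin on the work surface. World frame = base frame: x ahead of the robot, y to its left, z up, the work surface at z = 0. Lengths are in mm, angles in rad, forces in N, time in s.
With the tool pointing down it reaches from about 325 to 850 mm from the base axis. Payload 15.5 kg.
Tool frame: the origin (TCP) lies midway between the tips of the shut fingers; the grasp point (between the pads) lies 19 mm behind it; z points along the fingers, y is the line along which they close (so a half turn about z gives the same grasp; the last joint's range is limited). The gripper opens to 91 mm and grips with 3 to 60 N. Pads are 32 mm wide; open, the fingers measure 118 mm over their backs; the gripper's body (76 mm by 178 mm) begins 60 mm behind the grasp point.
Start: joints at [1.248, 0.494, 1.345, -0, 1.302, -0.096], TCP at [141.142, 608.856, 213.915] pointing down, gripper open.
Joint ranges: [-2.91, 2.91], [-0.82, 2.16], [0.22, 2.67], [-1.22, 4.37], [0.12, 2.79], [-3.08, 3.08]. Speed limits (rad/s): [1.89, 1.89, 2.57, 3.01, 3.01, 3.01].

### API

Orientations are given as a unit quaternion [w, x, y, z].
In Python, from station import bot, capture, get_calibration gives the robot as it stands.
- The arm moves only by the tool move_arm, never from a script. Its argument "series" is a list of rows, each a list of 3 entries, a list of its own where there are three numbers: the turn, a rotation vector about the tool's x, y, z in rad, then the shift along the tool's x, y, z in mm, then the closure, from 0 (fully open) to 1 (shut). A call has 1 to 12 rows; each row is the pose to reach, as a shift and turn from the pose commanded when the call began, along the tool's axes at that moment; what a row does not reach only later rows make up. A row lasts 1/8 s, in which the tool goes at most 62.5 mm and 10.7 degrees, less where a joint would pass 70% of its speed; a pose out of reach is approached as far as the arm can. A call with a gripper value outside its range is refused whole. The fingers move at their own pace and stop on an object; "newtons" is the grip in N (left out, the last holds). Time passes only in rows, so rows that repeat a pose let the fingers close. It gives the time, the measured TCP pose, the force, the opening and the grip force at its end, in the units of the state.
- bot.state(): the state, without advancing time (a new reading comes with each control period).
- capture(name): name is "scene" or "top" or "wrist"; returns the picture (384x512x3 uint8, blue, green, red); there is no depth.
- get_calibration(name): a dict with "vertical_fov" (degrees; the focal length in pixels is half the picture's height over the tangent of half this angle, whatever the lens; pixels are square), "cx", "cy" (the principal point, pixels), "R" (3x3) and "t" (3): a world point X has camera coordinates R X + t; the wrist camera has in their place "T_tool_cam" (4x4, takes a point from camera to tool coordinates, whose origin is the TCP and whose axes are the flange's). Camera axes: x right, y down, z forward; pixel columns grow to the right and rows downward; lengths in mm; the calibration is good to about 2 mm. A picture is of the moment at which its call begins: read the wrist's pose just before it. get_calibration takes no time and is no camera call.
- bot.sign_off(): hands the job in; it is judged then, once.
The state is a dict: "time_s": time; "joints": joint angles; "qd": joint speeds; "joint_efforts": joint torques, N m; "tool_pos": TCP position; "tcp_rot": TCP orientation; "ft_force": force on the tool from outside, world axes, zero at the start; "moment": the same for the moment, N m; "grip_width": finger opening in mm; "gripper_force": force on a finger pad.
Only numpy, scipy, OpenCV 4.12 (cv2) and the standard library are available. Lean on these libraries where they do the work, as an engineer would, in place of code of your own. Each camera call takes 0.05 s, during which the arm holds its last target. There are 200 camera calls.

### The job

Fit the white cog, toothed side first and square collar outward, onto the sloping splined spindle of the grey test stand. The cog only goes on where its one wide notch (yellow mark) meets the spindle's one wide spline, so turn it lightly against the splines to feel for the place without forcing it, slide it fully home, flush on the round flange, and let go. Leave everything else where it is.

Things in the scene. Friction and masses are not known exactly. Their poses are not given: they have to be found in the camera images.
- cog_center (a point): White plastic cog, about 0.16 kg, lying flat, teeth down. Site: on its bore axis, half-way up its 46 mm height. z: along the bore, out of the collar; x: towards the wide slot. Lowest 10 mm: toothed disc, 76 mm across. Above it to the top: hollow square collar, 44 mm across flats that face the cog's +-x and +-y, inside 36 mm square; grip it by two opposite flats, above the disc.
- cog_foot (a point): Centre of the cog's underside; axes as cog_center. Bore (through): in the lowest 14 mm radius 13 mm with four straight slots to radius 18 mm, one wide (11 mm) towards the cog's +x, three narrow (7 mm) towards +y, -x and -y. The side of the wide slot has a yellow dot on the disc and a yellow stripe on the collar.
- seat (a point): Centre of the face of the fixed round flange, 60 mm diameter, where the cog's underside must rest. z: the spindle's axis, outward, 25 degrees from vertical, leaning roughly towards the robot; x: up the stand's slope, away from the robot; y: level. A steel hub rises from here along z: core radius 12 mm, 37 mm long, its last 6 mm tapered to radius 8 mm.
- spline_tops (a point): On the spindle axis, 16 mm out from seat, same axes: where the splines end. Four splines run from here to the flange: one wide (9 mm, to radius 16.7 mm), three narrow (5 mm, to radius 15.7 mm) at 90 degrees. The hub is locked at an angle about z that is not given: the wide one points within 37 degrees either side of x. Wrongly turned, the cog stops here; within about 4 degrees it slides home.
- stand: Grey test stand, fixed, foot plate 150 x 140 mm; origin at the centre of its underside, x: away from the robot. The box below the flange reaches 118 mm high at its far edge.
- spare_center (a point): Blue cog of the same outer size with a plain round bore; a spare, not to be touched. The point is half-way up its 46 mm height.
- mouse_center (a point): Black computer mouse, 105 x 60 x 32 mm, half-way up.
- screwdriver: Screwdriver with a red handle, lying on the table; x: along the shaft.
- multimeter_center (a point): Yellow multimeter lying flat, 160 x 78 x 36 mm, half-way up.
- marker: Green marker pen with a black cap, 135 mm long, 14 mm high, lying along its x.
Mind the look-alikes: they are no part of the job. There is more than one size of the stand; the one meant has the size given above.

How it is judged (in metres and radians):
At the end, for the whole second after the job is handed in: The white cog sits fully home on the splined spindle, collar outward: its underside within 2.5 mm of the flange face and within 4 mm of its centre, square to the axis within 0.08 rad, released (z of cog_foot in the frame of seat between -0.003 and 0.0025 m and distance between cog_foot and seat below 0.004 m and angle between the z axis of cog_foot and the z axis of seat, either way round below 0.08 rad and angle between cog_foot's own z axis and vertical below 1 rad); the robot touches nothing.
It fails at once if the cog is forced against the stand with more than 120 N (contact force between cog and stand above 120 N).
It fails at once if something else on the table is moved by more than 20 mm (distance of any of spare_center, mouse_center, screwdriver, multimeter_center, marker from where it was at the start of the episode above 0.02 m).
It also fails if it takes over 51 s, if anything falls off the work surface, if the arm or the gripper's body presses on something with over 40 N, if the wrist force passes 120 N, or if a joint passes its speed limit or range.

## Working session

There is one attempt and no reset: what is moved stays moved. The work goes in short steps, Python scripts to look and compute and a tool call to move; the robot and the scene stay as the last step left them, time stands still between calls to the robot, and variables do not carry over. Pictures are saved under pics/ and viewed, at most 10 in all, crops included, and the job is handed in when it is done.

Besides the shell and the picture viewer there is one more tool, called after "Emit:" as name(argument=value, ...) on one line, values as JSON. move_arm: Moves the arm, as the interface text tells. Its arguments: {"type":"object","properties":{"series":{"type":"array"},"newtons":{"type":"number"}},"required":["series"]}

```bash
ls; mkdir -p pics
python3 - <<'E'
from station import bot, capture, get_calibration
import cv2, numpy as np
s=bot.state(); print(s)
for n in ["scene","top"]:
    im=capture(n); cv2.imwrite(f"pics/{n}0.png",im)
    c=get_calibration(n); print(n,{k:(np.round(v,4).tolist()) for k,v in c.items()})
im=capture("wrist"); cv2.imwrite("pics/wrist0.png",im)
print({k:np.round(v,4).tolist() for k,v in get_calibration("wrist").items()})
E
```

```text
pics
{'time_s': 0.0, 'joints': array([ 1.24748693e+00,  4.94207897e-01,  1.34616182e+00,  1.56388970e-05,
        1.30246942e+00, -9.54658035e-02]), 'qd': array([ 0.0008166 ,  0.00093822, -0.0013264 ,  0.00026062, -0.00044753,
       -0.00130419]), 'joint_efforts': array([ 3.25387511e-03, -8.78832364e+01, -3.81842387e+01,  7.08205928e-02,
        5.34361729e-02, -1.32705786e-04]), 'tool_pos': array([141.02031949, 608.48433441, 213.31249242]), 'tcp_rot': array([-1.36922080e-04,  1.13677581e-01,  9.93517498e-01, -6.08065931e-04]), 'ft_force': array([-1.00522911,  0.2842663 ,  0.84397447]), 'moment': array([-0.02068455, -0.00652671,  0.01729423]), 'gripper_force': 0.0, 'grip_width': 91.3221132688147}
scene {'vertical_fov': 43.3778, 'cx': 265.6997, 'cy': 192.6263, 'R': [[0.148, 0.989, 0.0017], [0.8549, -0.1271, -0.503], [-0.4972, 0.0759, -0.8643]], 't': [-42.0982, -421.9482, 1709.6974]}
top {'vertical_fov': 55.7155, 'cx': 255.9722, 'cy': 196.6893, 'R': [[-0.0034, -0.9999, -0.0163], [-0.9944, 0.0051, -0.1054], [0.1055, 0.0159, -0.9943]], 't': [-39.001, 555.8452, 977.688]}
{'vertical_fov': 67.4735, 'cx': 255.1425, 'cy': 194.1395, 'T_tool_cam': [[-0.0001, -0.9552, -0.2958, 83.3468], [1.0, -0.0002, 0.0003, -1.8053], [-0.0003, -0.2958, 0.9552, -169.6428], [0.0, 0.0, 0.0, 1.0]]}
```

Run:
```python
import cv2
a=cv2.imread("pics/top0.png"); cv2.imwrite("pics/top0b.png",cv2.resize(a,(800,600),interpolation=cv2.INTER_CUBIC))
a=cv2.imread("pics/scene0.png"); cv2.imwrite("pics/scene0b.png",cv2.resize(a,(800,600),interpolation=cv2.INTER_CUBIC))
```

```text
(no output)
```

View pics/top0b.png

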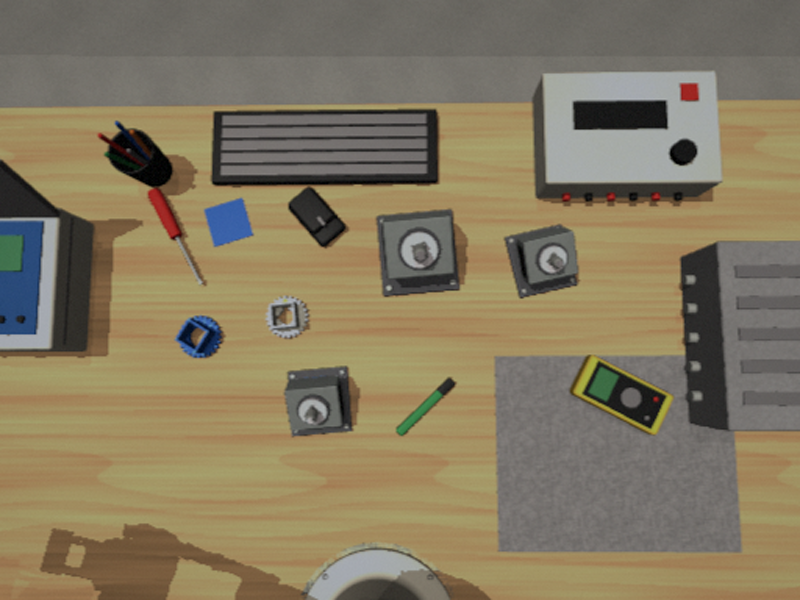

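View pics/scene0b.png

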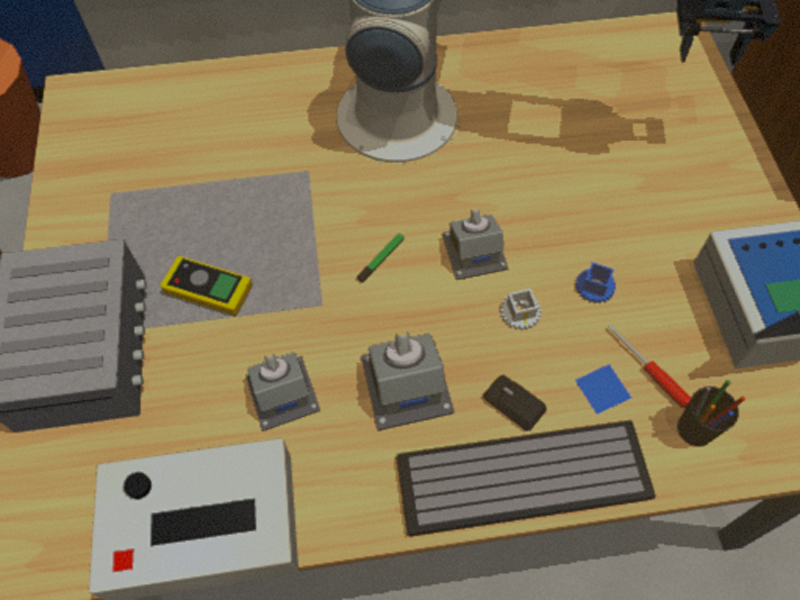

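The top view shows the white cog at (287,317), and the largest stand, with its flange, at (421,251) on the 800-px view. The scene view shows them at (521,308) and (404,350). Two smaller stands and the blue cog are look-alikes.

```bash
cat > h.py <<'E'
import numpy as np, cv2
from station import bot, capture, get_calibration
from scipy.spatial.transform import Rotation as Ro
def K(c):
    f=192/np.tan(np.radians(c["vertical_fov"])/2); return np.array([[f,0,c["cx"]],[0,f,c["cy"]],[0,0,1]])
def rot(q): return Ro.from_quat(np.roll(q,-1)).as_matrix()
def wristpose(p,q):
    """R,t world->cam for the wrist"""
    T=np.eye(4);T[:3,:3]=rot(q);T[:3,3]=p
    M=np.linalg.inv(T@np.array(get_calibration("wrist")["T_tool_cam"])); return M[:3,:3],M[:3,3]
def view(n,s=None):
    c=get_calibration(n)
    R,t=wristpose(s["tool_pos"],s["tcp_rot"]) if n=="wrist" else (np.array(c["R"]),np.array(c["t"]))
    return K(c),R,t
def ray(v,uv):
    k,R,t=v; return -R.T@t, R.T@np.linalg.inv(k)@np.array([uv[0],uv[1],1.])
def onplane(v,uv,z):
    o,d=ray(v,uv); return o+d*(z-o[2])/d[2]
def tri(vs,uvs):
    A=np.zeros((3,3));b=np.zeros(3)
    for v,uv in zip(vs,uvs):
        o,d=ray(v,uv);d/=np.linalg.norm(d);P=np.eye(3)-np.outer(d,d);A+=P;b+=P@o
    X=np.linalg.solve(A,b); return X
def proj(v,X):
    k,R,t=v; p=k@(R@np.asarray(X,float)+t); return p[:2]/p[2]
E
python3 - <<'E'
from h import *
np.set_printoptions(precision=1,suppress=True)
T=view("top");S=view("scene");q=512/800
print("cog",tri([T,S],[np.array([287,316])*q,np.array([521,300])*q]), onplane(T,np.array([287,316])*q,46))
print("flange",tri([T,S],[np.array([419,251])*q,np.array([404,350])*q]))
print("hubtip",tri([T,S],[np.array([421,253])*q,np.array([403,337])*q]))
for st in ([(377,218),(452,209),(459,289),(385,296)],[(506,236),(574,226),(579,285),(520,297)],[(287,372),(349,367),(352,430),(292,436)]):
    P=np.array([onplane(T,np.array(p)*q,10) for p in st]); print(P.mean(0),np.linalg.norm(np.roll(P,-1,0)-P,axis=1), P[:,:2].tolist())
E
```

```text
cog [540.3 159.7  41.6] [539.7 155.7  46. ]
flange [641.7 -73.8 103. ]
hubtip [632.3 -75.1 133.6]
[657.8 -74.7  10. ] [138.9 148.9 134.6 145.4] [[723.1320903703454, 0.5938702738817341], [738.9791608948094, -137.38056385417573], [590.5121906956506, -148.0980491270391], [578.47388807638, -14.037451240505767]]
[ 641.2 -304.2   10. ] [125.5 108.9 108.8 114.6] [[687.6808739955076, -235.19217798125368], [705.391125432729, -359.41528499176695], [596.5715725124195, -364.5288979121066], [575.3215737806465, -257.7960014535679]]
[390.6 101.9  10. ] [111.5 111.  106.8 113.1] [[442.21704992565935, 161.7259955640152], [450.74525613180157, 50.52287006548159], [339.8670162567928, 44.5338725438094], [329.600197232175, 150.85866567189646]]
```

Emit:
move_arm(series=[[[0,0,0],[-490,-348,20],0],[[0,0,0],[-490,-348,20],0],[[0,0,0],[-490,-348,20],0],[[0,0,0],[-490,-348,20],0],[[0,0,0],[-490,-348,20],0],[[0,0,0],[-490,-348,20],0],[[0,0,0],[-490,-348,20],0],[[0,0,0],[-490,-348,20],0],[[0,0,0],[-490,-348,20],0],[[0,0,0],[-490,-348,20],0],[[0,0,0],[-490,-348,20],0],[[0,0,0],[-490,-348,20],0]])

```text
time_s: 1.65
tool_pos: [539.4, 159.4, 193.7]
tcp_rot: [-0.0, 0.114, 0.994, -0.0]
ft_force: [-0.2, 0.9, 0.4]
grip_width: 91.2
gripper_force: 0.0
```

Run:
```python
from h import *
s=bot.state(); im=capture("wrist"); np.save("s1.npy",s,allow_pickle=True)
cv2.imwrite("pics/w1.png",im); cv2.imwrite("pics/w1b.png",cv2.resize(im,(800,600),interpolation=cv2.INTER_CUBIC)); print(s["time_s"],s["tool_pos"],s["tcp_rot"],s["joints"],s["qd"])
```

```text
1.65 [539.35475428 159.4060008  193.68981745] [-4.09358294e-04  1.13792317e-01  9.93504475e-01 -8.45486790e-06] [ 1.81058402e-01  4.27320509e-01  1.52767242e+00  2.39306117e-04
  1.18738798e+00 -1.16174884e+00] [ 0.02111474 -0.01041065  0.00671321  0.00168217 -0.00078094 -0.00161817]
```

View pics/w1b.png

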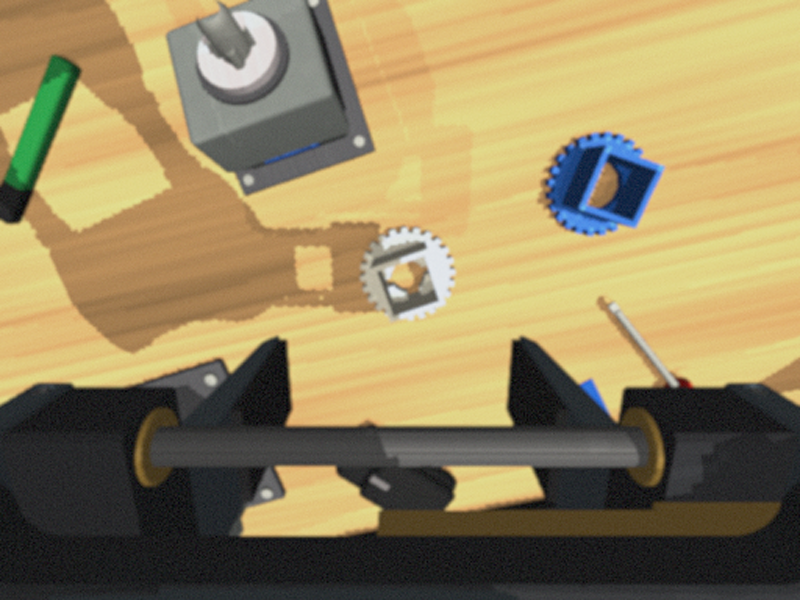

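The wrist picture shows the cog at (408,272) with the collar tilted a few degrees in the image; no yellow is seen at this scale. I'll zoom in on the scene, top and wrist crops.

Run:
```python
from h import *
def crop(f,u,v,w,h): 
    a=cv2.imread(f)[v:v+h,u:u+w]; return cv2.resize(a,(400,300),interpolation=cv2.INTER_CUBIC)
a=crop("pics/w1.png",217,135,88,66); b=crop("pics/scene0.png",313,174,40,30); c=crop("pics/top0.png",164,186,40,30); d=crop("pics/top0.png",236,130,64,48)
cv2.imwrite("pics/crops.png",np.vstack([np.hstack([a,b]),np.hstack([c,d])]))
for f in ("w1","scene0","top0"):
    im=cv2.cvtColor(cv2.imread(f"pics/{f}.png"),cv2.COLOR_BGR2HSV)
```

```text
(no output)
```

View pics/crops.png

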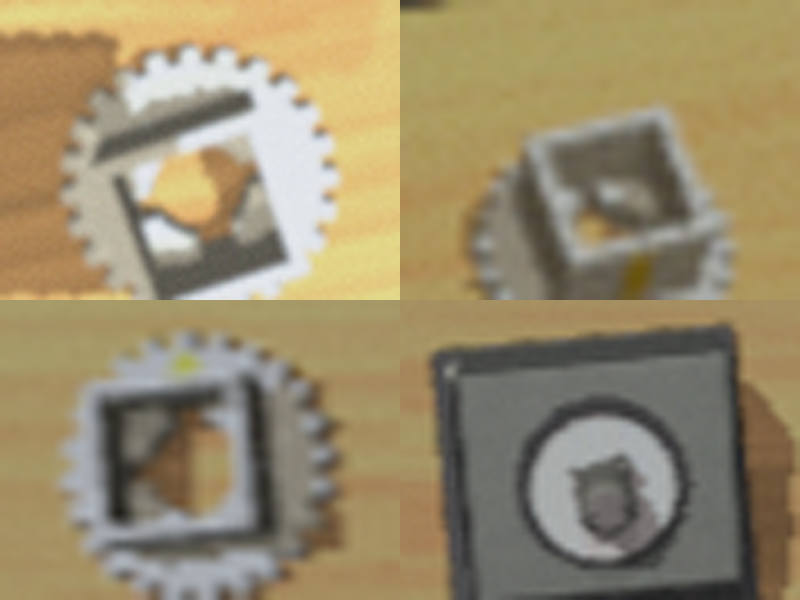

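The yellow dot lies towards world +x at about top px (182.5,192), so the cog's +x points away from the robot, a few degrees to the left. I'll fit the cog's pose by its edges while I move the camera along the spindle axis.

```bash
cat >> h.py <<'E'
from scipy.optimize import minimize
def gradmag(im,sig=1.2):
    g=cv2.GaussianBlur(im,(0,0),sig).astype(float)
    gx=cv2.Sobel(g,-1,1,0);gy=cv2.Sobel(g,-1,0,1); return np.sqrt((gx**2+gy**2).sum(2))
def pts2(v,X):
    k,R,t=v; p=(X@R.T+t)@k.T; return p[:,:2]/p[:,2:]
def sample(G,uv): return cv2.remap(G.astype(np.float32),uv[:,0].astype(np.float32)[None],uv[:,1].astype(np.float32)[None],cv2.INTER_LINEAR)[0]
def square(h,z,n=40):
    s=np.linspace(-h,h,n);o=np.full(n,h);zz=np.full(4*n,z)
    return np.c_[np.r_[s,s,o,-o],np.r_[o,-o,s,s],zz]
def circle(r,z,n=120):
    a=np.linspace(0,2*np.pi,n,endpoint=False); return np.c_[r*np.cos(a),r*np.sin(a),0*a+z]
E
cat > cog.py <<'E'
from h import *
np.set_printoptions(precision=2,suppress=True)
s=np.load("s1.npy",allow_pickle=True).item()
W=(view("wrist",s),cv2.imread("pics/w1.png")); T=(view("top"),cv2.imread("pics/top0.png")); S=(view("scene"),cv2.imread("pics/scene0.png"))
def M(p,dz=0):
    x,y,a=p;R=Ro.from_euler("z",a).as_matrix()
    return [m@R.T+[x,y,dz] for m in (square(22,46),square(18,46),circle(36.5,10))]
for name,V in (("W",[W]),("T",[T]),("S",[S]),("all",[W,T,S])):
    Gs=[(v,gradmag(i)) for v,i in V]
    f=lambda p:-sum(sample(G,pts2(v,m)).mean()*w for v,G in Gs for m,w in zip(M(p),(1,1,.5)))
    best=min((minimize(f,[540+dx,157+dy,a],method="Nelder-Mead",options=dict(initial_simplex=np.array([540+dx,157+dy,a])+np.array([[0,0,0],[3,0,0],[0,3,0],[0,0,.06]]))) for dx in(-4,0,4) for dy in (-4,0,4) for a in(.05,.12)),key=lambda r:r.fun)
    print(name,best.x,np.degrees(best.x[2]),best.fun)
im=cv2.resize(W[1],None,fx=6,fy=6,interpolation=cv2.INTER_CUBIC)
for m in M(best.x):
    for u in pts2(W[0],m): cv2.circle(im,tuple(((u+.5)*6-.5).astype(int)),1,(0,0,255),-1)
cv2.imwrite("pics/cogfit.png",im[800:1300,1250:1850])
# spindle-axis look: TCP 110 mm out from the seat along its axis
seat=np.array([641.7,-73.8,103]);yaw=np.radians(5);t=np.radians(25)
z=np.array([-np.sin(t)*np.cos(yaw),-np.sin(t)*np.sin(yaw),np.cos(t)])
y=np.array([-np.sin(yaw),np.cos(yaw),0]);x=np.cross(y,z)
Rt=np.c_[-x,y,-z]; p=seat+z*110
s=bot.state();R0=rot(s["tcp_rot"])
print("rotvec",Ro.from_matrix(R0.T@Rt).as_rotvec(),"shift",R0.T@(p-s["tool_pos"]),p)
E
python3 cog.py
```

```text
W [541.87 163.49   0.11] 6.204571467525617 -534.12158203125
T [542.75 163.56   0.07] 3.818463541380124 -519.3013916015625
S [546.97 162.32   0.12] 6.624546972991511 -447.37103271484375
all [542.04 163.26   0.11] 6.106973234809077 -1459.70458984375
rotvec [-0.07 -0.43 -0.31] shift [-108.36 -218.86   -8.97] [595.39 -77.85 202.69]
```

View pics/cogfit.png

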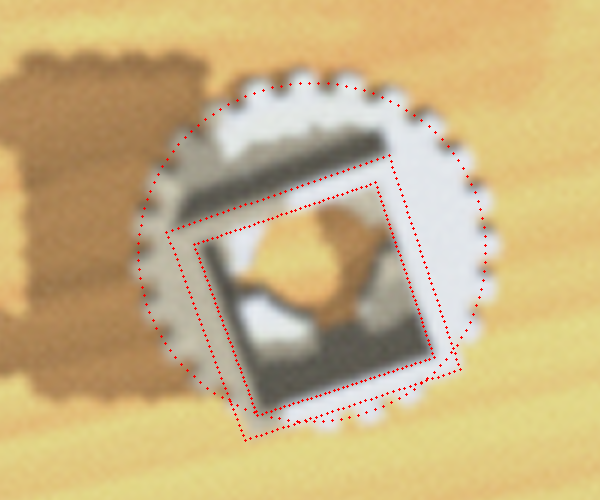

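The model fits the cog well: centre (542,163.4), yaw 6.1°, top at 46 mm. Next I look along the spindle.

Emit:
move_arm(series=[[[0,0,0],[-50,-60,-20],0],[[-0.07,-0.43,-0.31],[-108,-219,-20],0],[[-0.07,-0.43,-0.31],[-108,-219,-20],0],[[-0.07,-0.43,-0.31],[-108,-219,-20],0],[[-0.07,-0.43,-0.31],[-108,-219,-20],0],[[-0.07,-0.43,-0.31],[-108,-219,-20],0],[[-0.07,-0.43,-0.31],[-108,-219,-20],0],[[-0.07,-0.43,-0.31],[-108,-219,-20],0],[[-0.07,-0.43,-0.31],[-108,-219,-20],0]])

```text
time_s: 2.82
tool_pos: [595.8, -77.5, 213.9]
tcp_rot: [0.215, -0.043, 0.976, 0.01]
ft_force: [0.5, -2.0, -0.2]
grip_width: 91.1
gripper_force: 0.0
```

Run:
```python
from h import *
s=bot.state(); im=capture("wrist"); np.save("s2.npy",s,allow_pickle=True)
cv2.imwrite("pics/w2.png",im); v=view("wrist",s); u=proj(v,[641.7,-73.8,103]); print(u,s["time_s"],s["tool_pos"],s["tcp_rot"],s["joints"])
u=u.astype(int); u0,v0=max(u[0]-100,0),max(u[1]-75,0)
cv2.imwrite("pics/w2b.png",cv2.resize(im[v0:v0+150,u0:u0+200],(800,600),interpolation=cv2.INTER_CUBIC)); print(u0,v0)
```

```text
[256.4550914  184.77604259] 2.825 [595.81212083 -77.54592744 213.94802223] [ 0.21491935 -0.04319498  0.97562055  0.01041144] [-0.33151233  0.30211044  1.78542007  0.28079455  0.67403707 -2.1771675 ]
156 109
```

View pics/w2b.png

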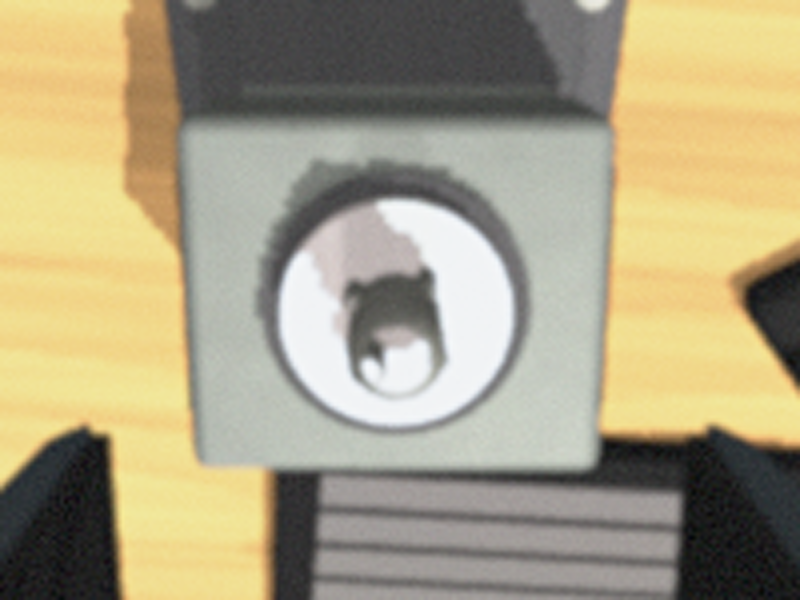

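The flange circle is centred at (396,312) in the crop. Two spline bumps show at (355,285) and (428,275), but the far side is hidden by the hub. I'll shift the camera up-slope to see the other side.

Emit:
move_arm(series=[[[0,0,0],[-60,0,0],0],[[0,0,0],[-125,0,0],0],[[0,0,0],[-125,0,0],0],[[0,0,0],[-125,0,0],0],[[0,0,0],[-125,0,0],0]])

```text
time_s: 3.5
tool_pos: [707.3, -68.5, 265.5]
tcp_rot: [0.214, -0.042, 0.976, 0.01]
ft_force: [0.3, -0.1, 0.5]
grip_width: 91.4
gripper_force: 0.0
```

```bash
cat > seat.py <<'E'
from h import *
np.set_printoptions(precision=2,suppress=True)
s2=np.load("s2.npy",allow_pickle=True).item();s3=np.load("s3.npy",allow_pickle=True).item()
V=[(view("wrist",s2),cv2.imread("pics/w2.png")),(view("wrist",s3),cv2.imread("pics/w3.png"))]
t=np.radians(25)
def fr(yaw):
    y=np.array([-np.sin(yaw),np.cos(yaw),0]);z=np.array([-np.sin(t)*np.cos(yaw),-np.sin(t)*np.sin(yaw),np.cos(t)])
    return np.c_[np.cross(y,z),y,z]
def M(p,r=30): return circle(r,0)@fr(np.radians(5)).T+p
Gs=[(v,gradmag(i)) for v,i in V]
f=lambda p:-sum(sample(G,pts2(v,M(p))).mean() for v,G in Gs)
best=min((minimize(f,p0,method="Nelder-Mead",options=dict(initial_simplex=p0+np.vstack([np.zeros(3),4*np.eye(3)]))) for p0 in [np.array([641.7+a,-73.8+b,103+c]) for a in(-4,0,4) for b in(-3,0,3) for c in (-5,0,5)]),key=lambda r:r.fun)
print("seat",best.x,best.fun)
E
python3 - <<'E'
from h import *
s=bot.state(); im=capture("wrist"); np.save("s3.npy",s,allow_pickle=True)
cv2.imwrite("pics/w3.png",im); print(s["time_s"],s["tool_pos"])
exec(open("seat.py").read())
ims=[]
for (v,i) in V:
    u=proj(v,best.x+fr(np.radians(5))@[0,0,10]); A=np.float32([[8,0,200-8*u[0]],[0,8,300-8*u[1]]]); c=cv2.warpAffine(i,A,(400,600),flags=cv2.INTER_CUBIC)
    c=(255*(c/255.)**.6).astype(np.uint8)
    for w in pts2(v,M(best.x)): cv2.circle(c,tuple((8*w+A[:,2]).astype(int)),1,(0,0,255),-1)
    ims.append(c)
cv2.imwrite("pics/seat3.png",np.hstack(ims))
E
```

```text
3.5 [707.27503598 -68.53633936 265.4967018 ]
seat [641.95 -75.73 107.47] -823.4194946289062
```

View pics/seat3.png

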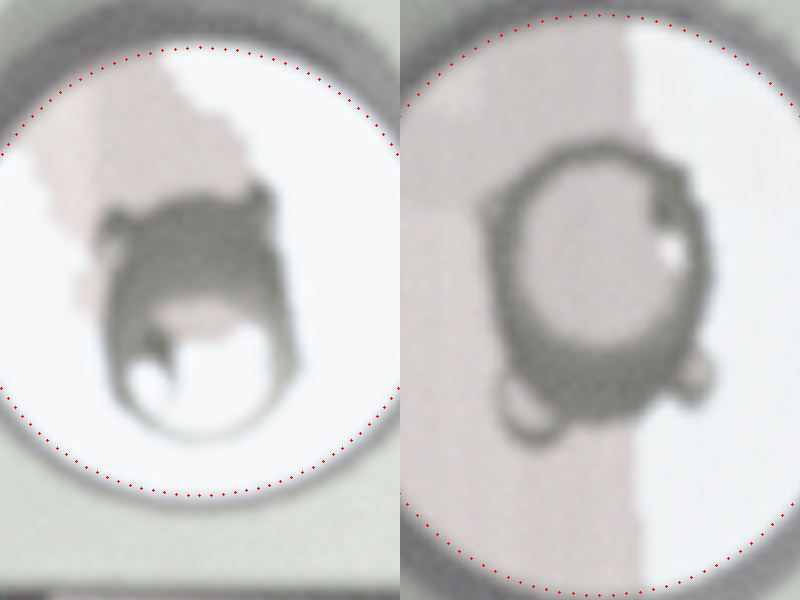

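The second view shows the wide spline at lower left (530,425) and a narrow one at lower right (695,385). The red circle lies on the flange rim. I'll compute the angle.

Run:
```python
from h import *
exec(open("seat.py").read())
F=fr(np.radians(5));v=V[1][0];u0=proj(v,best.x+F@[0,0,10])
v2=V[0][0];u2=proj(v2,best.x+F@[0,0,10])
def un(v,c,u0,off,h):
    o,d=ray(v,(np.array(c)-[off,300])/8+u0);o=F.T@(o-best.x);d=F.T@d;P=o+d*(h-o[2])/d[2];return P[:2],np.hypot(*P[:2]),np.degrees(np.arctan2(P[1],P[0]))
for h in (16,8,0):
    for c in [(530,430),(500,385),(565,425),(702,395),(482,205),(680,165)]: print(h,c,*un(v,c,u0,600,h))
    for c in [(112,215),(262,190),(298,370)]: print(" v2",h,c,*un(v2,c,u2,200,h))
# stand yaw from footplate & box edges: yaw fit using axis: hub tip circle r=8 at z=37 in both views
for yaw in (2,3,4,5,6,7,8):
    Fy=fr(np.radians(yaw)); X=circle(8,37)@Fy.T+best.x
    print(yaw,[round(float(sample(G,pts2(v,X)).mean()),1) for v,G in Gs])
s=bot.state();R0=rot(s["tcp_rot"])
# grasp target: tool down, y along cog y (yaw 6.1), x=-cog x
a=np.radians(6.1);Rt=np.array([[-np.cos(a),-np.sin(a),0],[-np.sin(a),np.cos(a),0],[0,0,-1.]])
for p in ([542,163.4,130],):
    print("rv",Ro.from_matrix(R0.T@Rt).as_rotvec(),"shift",R0.T@(np.array(p)-s["tool_pos"]))
```

```text
seat [641.95 -75.73 107.47] -823.4194946289062
16 (530, 430) [13.78 -7.62] 15.741944618191939 -28.935987035562707
16 (500, 385) [  9.28 -10.81] 14.248586230822237 -49.34938729039959
16 (565, 425) [13.28 -3.82] 13.815375905143865 -16.040273570714483
16 (702, 395) [10.29 11.  ] 15.062028588644566 46.91166762027577
16 (482, 205) [ -8.23 -12.48] 14.946112355719078 -123.39659613565586
16 (680, 165) [-12.01   8.41] 14.663803459899382 144.99435528597385
 v2 16 (112, 215) [-12.46 -10.65] 16.391743688193806 -139.49755212406112
 v2 16 (262, 190) [-15.57   7.47] 17.272186509000086 154.3667204911397
 v2 16 (298, 370) [ 7.25 12.1 ] 14.106323466439044 59.07624855034822
8 (530, 430) [12.92 -7.82] 15.102864867177205 -31.196876560981014
8 (500, 385) [  8.29 -11.11] 13.863927182378944 -53.27145843131323
8 (565, 425) [12.4  -3.91] 13.006827936011057 -17.4998072289744
8 (702, 395) [ 9.33 11.35] 14.687840089596072 50.57420512524
8 (482, 205) [ -9.74 -12.83] 16.105922170178882 -127.19920989139322
8 (680, 165) [-13.63   8.68] 16.16306524146212 147.51436917383532
 v2 8 (112, 215) [-10.44 -10.96] 15.13738596
[... 242 characters left out ...]
) [  7.3  -11.41] 13.547739053280807 -57.39676751037762
0 (565, 425) [11.53 -4.01] 12.207834840051149 -19.15158403897095
0 (702, 395) [ 8.37 11.69] 14.376646773460338 54.41160334685413
0 (482, 205) [-11.25 -13.18] 17.327011958154355 -130.4786905424017
0 (680, 165) [-15.26   8.95] 17.688262502652623 149.6032832507188
 v2 0 (112, 215) [ -8.42 -11.27] 14.070116286782001 -126.75356866694024
 v2 0 (262, 190) [-11.71   7.92] 14.137429708391574 145.93670984224855
 v2 0 (298, 370) [12.46 12.82] 17.880063368861133 45.815499215918265
2 [200.6, 216.3]
3 [206.9, 230.8]
4 [209.9, 239.5]
5 [209.5, 243.7]
6 [204.2, 244.1]
7 [194.1, 237.4]
8 [183.0, 226.2]
rv [-0.    0.43 -0.02] shift [188.33 245.31  63.14]
```

Emit:
move_arm(series=[[[0,0.1,0],[25,60,0],0],[[0,0.25,-0.02],[60,110,0],0],[[0,0.43,-0.02],[188,245,63],0],[[0,0.43,-0.02],[188,245,63],0],[[0,0.43,-0.02],[188,245,63],0],[[0,0.43,-0.02],[188,245,63],0],[[0,0.43,-0.02],[188,245,63],0],[[0,0.43,-0.02],[188,245,63],0],[[0,0.43,-0.02],[188,245,63],0]])

```text
time_s: 4.68
tool_pos: [544.7, 162.2, 131.4]
tcp_rot: [0.003, -0.053, 0.999, -0.001]
ft_force: [0.1, -0.1, 0.4]
grip_width: 91.3
gripper_force: 0.0
```

Run:
```python
from h import *
exec(open("seat.py").read())
# spline angle fit
F=fr(np.radians(5))
def spl(a):
    out=[]
    for k,(w,r) in enumerate([(4.5,16.7),(2.5,15.7),(2.5,15.7),(2.5,15.7)]):
        s=np.linspace(-w,w,12);rr=np.linspace(12,r,10)
        for h in (16,):
            P=np.r_[np.c_[0*s+r,s,0*s+h],np.c_[rr,0*rr+w,0*rr+h],np.c_[rr,0*rr-w,0*rr+h]]
        P=np.r_[P,np.c_[[r]*20,[w]*20,np.linspace(0,16,20)],np.c_[[r]*20,[-w]*20,np.linspace(0,16,20)]]
        out.append(P@Ro.from_euler("z",a+90*k,degrees=True).as_matrix().T)
    return out
Gs=[(v,gradmag(i,.8)) for v,i in V]
for a in range(-44,-19,2): print(a,[round(float(sample(G,pts2(v,np.vstack(spl(a))@F.T+best.x)).mean()),1) for v,G in Gs])
v,i=V[1];u=proj(v,best.x+F@[0,0,10]);ims=[]
for a in(-38,-34,-30):
    A=np.float32([[8,0,130-8*u[0]],[0,8,200-8*u[1]]]);c=cv2.warpAffine(i,A,(266,400),flags=cv2.INTER_CUBIC);c=(255*(c/255.)**.6).astype(np.uint8)
    for w in pts2(v,np.vstack(spl(a))@F.T+best.x): cv2.circle(c,tuple((8*w+A[:,2]).astype(int)),1,(0,0,255),-1)
    ims.append(c)
w=bot.state();im=capture("wrist");np.save("s4.npy",w,allow_pickle=True);cv2.imwrite("pics/w4.png",im)
print(w["time_s"],w["tool_pos"],w["tcp_rot"],w["joints"])
vw=view("wrist",w);b=im.copy()
R=Ro.from_euler("z",.1065).as_matrix()
for m in (square(22,46),square(18,46),circle(36.5,10)):
    for q in pts2(vw,m@R.T+[542,163.4,0]): cv2.circle(b,tuple(q.astype(int)),0,(0,0,255),-1)
cv2.imwrite("pics/mix.png",np.vstack([np.hstack(ims),np.zeros((200,798,3),np.uint8)])); 
m=cv2.imread("pics/mix.png"); bb=cv2.resize(b[130:230,156:356],(400,200)); m[400:,:400]=bb; cv2.imwrite("pics/mix.png",m)
```

```text
seat [642.42 -75.68 107.41] -823.4527587890625
-44 [278.8, 266.7]
-42 [282.9, 274.1]
-40 [284.1, 278.0]
-38 [282.1, 279.1]
-36 [286.3, 279.2]
-34 [294.7, 275.5]
-32 [299.6, 268.1]
-30 [304.5, 256.8]
-28 [303.3, 243.2]
-26 [288.8, 230.6]
-24 [271.2, 219.7]
-22 [252.2, 211.7]
-20 [230.1, 203.7]
4.675 [544.73 162.16 131.4 ] [ 0.   -0.05  1.   -0.  ] [ 0.19  0.51  1.59 -0.    1.04 -1.49]
```

View pics/mix.png

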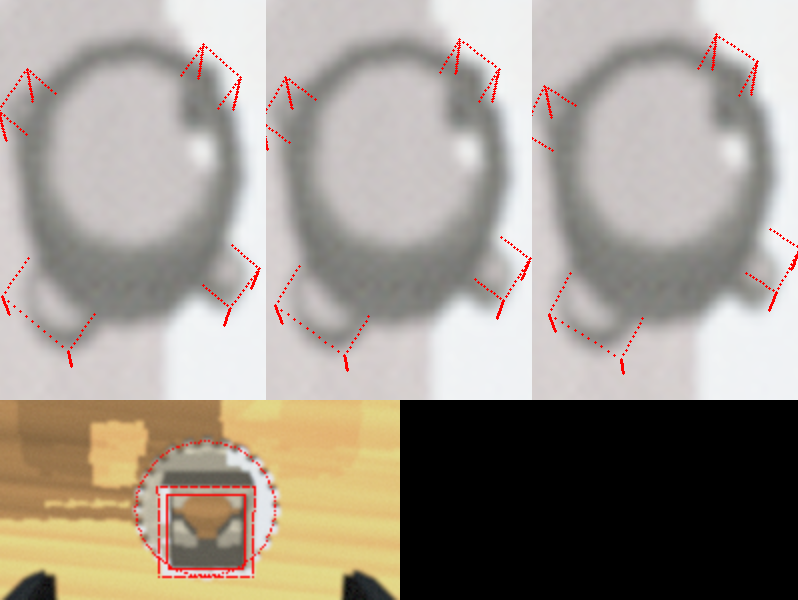

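The cog overlay agrees to about 1 mm. The spline models put the wide spline at about −36° (±5) about the seat z. Now I'll work out the descent.

Run:
```python
from h import *
np.set_printoptions(precision=3,suppress=True)
s=bot.state();R0=rot(s["tcp_rot"]);print(s["tool_pos"],s["qd"])
w=np.load("s4.npy",allow_pickle=True).item();v=view("wrist",w);G=gradmag(cv2.imread("pics/w4.png"))
def M(p):
    R=Ro.from_euler("z",p[2]).as_matrix();return [m@R.T+[p[0],p[1],0] for m in (square(22,46),square(18,46),circle(36.5,10))]
f=lambda p:-sum(sample(G,pts2(v,m)).mean() for m in M(p))
p0=np.array([542,163.4,.1065]);r=minimize(f,p0,method="Nelder-Mead",options=dict(initial_simplex=p0+np.array([[0,0,0],[3,0,0],[0,3,0],[0,0,.06]])));print(r.x)
x,y,a=r.x
Rt=np.array([[-np.cos(a),-np.sin(a),0],[-np.sin(a),np.cos(a),0],[0,0,-1.]])
print("rv",Ro.from_matrix(R0.T@Rt).as_rotvec(),"shift",R0.T@(np.array([x,y,15])-s["tool_pos"]))
```

```text
[544.525 162.276 131.273] [ 0.005  0.003  0.005 -0.001  0.     0.002]
[541.824 163.808   0.107]
rv [-0.003  0.005 -0.001] shift [  3.124   2.113 116.253]
```

Emit:
move_arm(series=[[[0,0,0],[3,1.5,45],0],[[0,0.003,0],[3,1.5,75],0],[[0,0.003,0],[3,1.5,75],0],[[0,0.003,0],[3,1.5,75],0],[[0,0.003,0],[3,1.5,75],0],[[0,0.003,0],[3,1.5,75],0]])

```text
time_s: 5.48
tool_pos: [541.4, 164.0, 56.6]
tcp_rot: [0.001, -0.053, 0.999, -0.001]
ft_force: [-0.4, 0.1, 0.2]
grip_width: 90.9
gripper_force: 0.0
```

Run:
```python
from h import *
np.set_printoptions(precision=3,suppress=True)
s=bot.state();R0=rot(s["tcp_rot"]);print(s["tool_pos"],s["tcp_rot"],R0)
print("shift",R0.T@(np.array([541.9,163.7,15])-s["tool_pos"]))
```

```text
[541.35  164.047  56.583] [ 0.001 -0.053  0.999 -0.001] [[-0.994 -0.107  0.003]
 [-0.107  0.994 -0.002]
 [-0.002 -0.003 -1.   ]]
shift [-0.411 -0.297 41.585]
```

Emit:
move_arm(series=[[[0,0,0],[-0.4,0,25],0],[[0,0,0],[-0.4,0,41],0],[[0,0,0],[-0.4,0,41.5],0],[[0,0,0],[-0.4,0,41.5],0.4],[[0,0,0],[-0.4,0,41.5],1],[[0,0,0],[-0.4,0,41.5],1],[[0,0,0],[-0.4,0,41.5],1],[[0,0,0],[-0.4,0,41.5],1],[[0,0,0],[-0.4,0,41.5],1],[[0,0,0],[-0.4,0,41.5],1],[[0,0,0],[-0.4,0,41.5],1]], newtons=30)

```text
time_s: 6.85
tool_pos: [541.3, 164.0, 14.3]
tcp_rot: [0.001, -0.053, 0.999, -0.001]
ft_force: [-1.1, 1.8, 5.7]
grip_width: 43.7
gripper_force: 30.0
```

```bash
cat > go.py <<'E'
from h import *
import sys
np.set_printoptions(precision=3,suppress=True)
SEAT=np.array([642.2,-75.7,107.4]);t=np.radians(25);yw=np.radians(5)
y=np.array([-np.sin(yw),np.cos(yw),0]);z=np.array([-np.sin(t)*np.cos(yw),-np.sin(t)*np.sin(yw),np.cos(t)]);F=np.c_[np.cross(y,z),y,z]
OFF=np.array([-.6,0,14.3]) # cog foot in tool frame
def rep(s):
    R=rot(s["tcp_rot"]);foot=F.T@(s["tool_pos"]+R@OFF-SEAT);C=F.T@np.c_[-R[:,0],R[:,1],-R[:,2]]
    return foot,np.degrees(np.arctan2(C[1,0],C[0,0])),C[:2,2],F.T@s["ft_force"]
def target(h,a,xy=(0,0)):
    s=bot.state();R0=rot(s["tcp_rot"]);a=np.radians(a);C=F@Ro.from_euler("z",a).as_matrix();Rt=np.c_[-C[:,0],C[:,1],-C[:,2]]
    p=SEAT+F@[xy[0],xy[1],h]-Rt@OFF
    print("now foot,ang,tilt,force",*rep(s),"t",s["time_s"]);print("rv",Ro.from_matrix(R0.T@Rt).as_rotvec(),"shift",R0.T@(p-s["tool_pos"]),"p",p)
if __name__=="__main__": target(float(sys.argv[1]),float(sys.argv[2]))
E
python3 go.py 75 -36
```

```text
now foot,ang,tilt,force [-116.98   247.55   -63.976] 1.2416804612593606 [0.422 0.003] [1.558 1.851 5.581] t 6.85
rv [-0.135 -0.422  0.638] shift [ -36.736 -248.437 -173.168] p [604.135 -78.676 188.128]
```

Emit:
move_arm(series=[[[0,0,0],[0,0,-60],1],[[0,0,0],[0,0,-120],1],[[0,0,0],[0,-40,-173],1],[[-0.135,-0.422,0.638],[-37,-248,-173],1],[[-0.135,-0.422,0.638],[-37,-248,-173],1],[[-0.135,-0.422,0.638],[-37,-248,-173],1],[[-0.135,-0.422,0.638],[-37,-248,-173],1],[[-0.135,-0.422,0.638],[-37,-248,-173],1],[[-0.135,-0.422,0.638],[-37,-248,-173],1],[[-0.135,-0.422,0.638],[-37,-248,-173],1],[[-0.135,-0.422,0.638],[-37,-248,-173],1],[[-0.135,-0.422,0.638],[-37,-248,-173],1]])

```text
time_s: 8.35
tool_pos: [604.5, -77.8, 187.9]
tcp_rot: [0.203, 0.26, 0.941, 0.076]
ft_force: [0.3, -0.4, -1.8]
grip_width: 43.6
gripper_force: 30.0
```

```bash
python3 go.py 42 -36
python3 - <<'E'
from h import *
s=bot.state();im=capture("wrist");np.save("s5.npy",s,allow_pickle=True);cv2.imwrite("pics/w5.png",im)
cv2.imwrite("pics/w5b.png",cv2.resize(im[60:300,96:416],(800,600),interpolation=cv2.INTER_CUBIC))
E
```

```text
now foot,ang,tilt,force [ 0.351  0.853 74.603] -35.922449698747826 [ 0. -0.] [-0.51  -0.395 -1.704] t 8.35
rv [ 0.    -0.     0.001] shift [-0.218 -0.897 32.603] p [618.028 -77.461 158.22 ]
```

View pics/w5b.png

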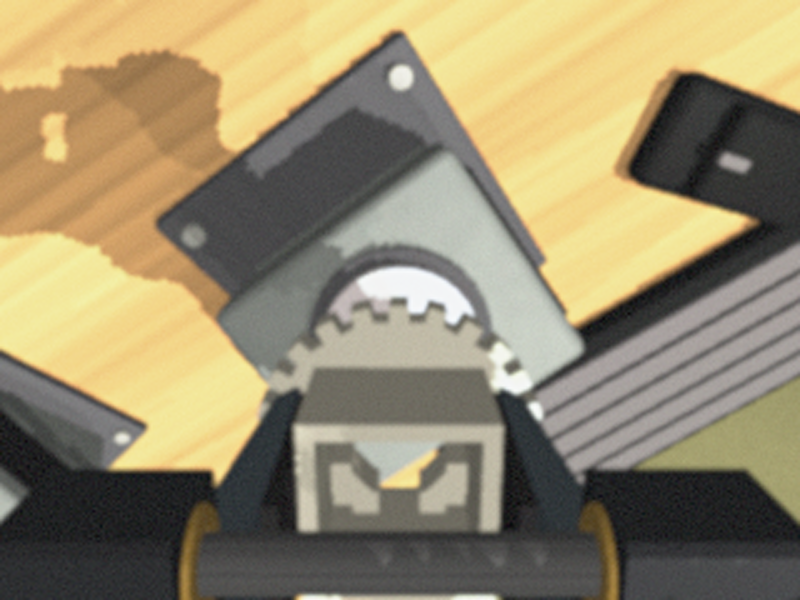

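The view shows the held cog centred over the flange (disc centre at column 402, flange at 401). I'll advance onto the tapered tip and down to just above the splines.

Emit:
move_arm(series=[[[0,0,0],[-0.2,-0.9,20],1],[[0,0,0],[-0.2,-0.9,32],1],[[0,0,0],[-0.2,-0.9,36],1],[[0,0,0],[-0.2,-0.9,40],1],[[0,0,0],[-0.2,-0.9,44],1],[[0,0,0],[-0.2,-0.9,48],1],[[0,0,0],[-0.2,-0.9,50],1],[[0,0,0],[-0.2,-0.9,50],1]])

```text
time_s: 9.4
tool_pos: [624.9, -76.6, 142.3]
tcp_rot: [0.202, 0.261, 0.941, 0.076]
ft_force: [1.5, 7.7, -2.0]
grip_width: 43.9
gripper_force: 30.0
```

```bash
python3 go.py 18 -36; python3 -c "
from h import *
print(bot.state()['moment'],bot.state()['grip_width'])"
```

```text
now foot,ang,tilt,force [-0.469  0.319 24.656] -35.99129984315942 [ 0.    -0.001] [ 1.107  7.5   -2.697] t 9.4
rv [ 0.    -0.001  0.   ] shift [-0.56   0.021  6.656] p [628.132 -76.577 136.469]
[1.32060639 0.17719624 0.62337159] 43.88467862509614
```

On the core, with 7.5 N sideways. I'll relieve it by 1 mm towards seat +y and come down gently to the spline tops.

Emit:
move_arm(series=[[[0,0,0],[0.6,0.8,0],1],[[0,0,0],[0.6,0.8,3],1],[[0,0,0],[0.6,0.8,5.5],1],[[0,0,0],[0.6,0.8,7],1],[[0,0,0],[0.6,0.8,8],1],[[0,0,0],[0.6,0.8,8],1],[[0,0,0],[0.6,0.8,8],1]])

```text
time_s: 10.28
tool_pos: [628.4, -76.0, 135.0]
tcp_rot: [0.203, 0.261, 0.941, 0.076]
ft_force: [0.4, 3.3, -3.0]
grip_width: 44.2
gripper_force: 30.0
```

```bash
python3 go.py 14 -36; python3 -c "
from h import *
print(bot.state()['moment'],bot.state()['grip_width'])"
```

```text
now foot,ang,tilt,force [-0.374  0.558 16.568] -35.990002029998706 [0. 0.] [-0.649  3.271 -3.028] t 10.275
rv [-0. -0.  0.] shift [-0.63  -0.234  2.568] p [629.816 -76.429 132.843]
[0.4596872  0.43455667 0.27740942] 44.19594080293936
```

Emit:
move_arm(series=[[[0,0,0],[0.2,0.4,1],1],[[0,0,0],[0.2,0.4,2],1],[[0,0,0],[0.2,0.4,3],1],[[0,0,0],[0.2,0.4,3],1]])

```text
time_s: 10.78
tool_pos: [629.8, -75.6, 132.4]
tcp_rot: [0.203, 0.261, 0.941, 0.076]
ft_force: [-0.4, -1.2, -0.8]
grip_width: 43.9
gripper_force: 30.0
```

```bash
python3 go.py 14 -36; python3 -c "
from h import *
print(bot.state()['moment'],bot.state()['grip_width'])"
```

```text
now foot,ang,tilt,force [-0.178  0.85  13.593] -35.9917263945706 [-0.  0.] [-0.776 -1.212 -0.521] t 10.775
rv [-0.  0.  0.] shift [-0.648 -0.588 -0.407] p [629.816 -76.429 132.843]
[-0.05389513  0.35426565  0.02351589] 43.86035319486575
```

Emit:
move_arm(series=[[[0,0,0],[0,0,1],1],[[0,0,0],[0,0,2],1],[[0,0,0],[0,0,3],1],[[0,0,0],[0,0,3],1]])

```text
time_s: 11.28
tool_pos: [630.9, -75.4, 129.6]
tcp_rot: [0.203, 0.261, 0.941, 0.076]
ft_force: [0.9, -0.6, -1.6]
grip_width: 43.9
gripper_force: 30.0
```

```bash
python3 go.py 8 -36; python3 -c "
from h import *
print(bot.state()['moment'],bot.state()['grip_width'])"
```

```text
now foot,ang,tilt,force [-0.259  0.951 10.571] -35.989093696265016 [0. 0.] [ 0.065 -0.636 -1.792] t 11.275
rv [-0.  0.  0.] shift [-0.77  -0.62   2.571] p [632.342 -76.208 127.406]
[-0.05865147  0.43046683  0.00633871] 43.86315760193318
```

There's no axial force at h≈10.6 mm, below the spline tops, so the notch has engaged. I'll slide on home.

Emit:
move_arm(series=[[[0,0,0],[0,0,2],1],[[0,0,0],[0,0,4],1],[[0,0,0],[0,0,5.5],1],[[0,0,0],[0,0,7],1],[[0,0,0],[0,0,7],1],[[0,0,0],[0,0,7],1]])

```text
time_s: 12.02
tool_pos: [633.9, -75.1, 123.4]
tcp_rot: [0.203, 0.261, 0.941, 0.076]
ft_force: [0.0, -0.1, -1.0]
grip_width: 44.1
gripper_force: 30.0
```

```bash
python3 go.py 0 -36; python3 -c "
from h import *
print(bot.state()['moment'],bot.state()['grip_width'])"
```

```text
now foot,ang,tilt,force [-0.245  0.96   3.663] -35.988340003611775 [0. 0.] [-0.425 -0.081 -0.95 ] t 12.025
rv [-0.  0.  0.] shift [-0.764 -0.635  3.664] p [635.711 -75.914 120.155]
[-0.09187585  0.4005259   0.00636954] 44.14254097961521
```

Emit:
move_arm(series=[[[0,0,0],[0,0,1],1],[[0,0,0],[0,0,2],1],[[0,0,0],[0,0,2.7],1],[[0,0,0],[0,0,3.4],1],[[0,0,0],[0,0,3.4],1]])

```text
time_s: 12.65
tool_pos: [635.2, -75.0, 120.7]
tcp_rot: [0.203, 0.261, 0.941, 0.076]
ft_force: [-6.4, -0.7, 8.8]
grip_width: 43.6
gripper_force: 30.0
```

```bash
python3 go.py 0 -36
```

```text
now foot,ang,tilt,force [-0.192  0.974  0.673] -35.9811355491043 [-0.  0.] [-2.137 -0.17  10.71 ] t 12.65
rv [-0.  0.  0.] shift [-0.733 -0.678  0.673] p [635.711 -75.914 120.155]
```

Axial contact of 11 N at h≈0.7 mm means the flange has been reached. I'll press a little more to confirm.

Emit:
move_arm(series=[[[0,0,0],[0,0,0.4],1],[[0,0,0],[0,0,0.8],1],[[0,0,0],[0,0,0.8],1]])

```text
time_s: 13.02
tool_pos: [635.2, -74.9, 120.6]
tcp_rot: [0.203, 0.261, 0.941, 0.076]
ft_force: [-17.6, -0.9, 25.3]
grip_width: 43.8
gripper_force: 30.0
```

```bash
python3 go.py 0 -36
```

```text
now foot,ang,tilt,force [-0.195  1.008  0.602] -35.97264089879631 [-0.001  0.   ] [-5.302  0.62  30.336] t 13.025
rv [-0.     0.001  0.   ] shift [-0.761 -0.701  0.602] p [635.711 -75.914 120.155]
```

Hard stop at 30 N: the cog is seated. I'll relax, open, withdraw along the axis and look.

Emit:
move_arm(series=[[[0,0,0],[0,0,-0.8],1],[[0,0,0],[0,0,-0.8],0.6],[[0,0,0],[0,0,-0.8],0.2],[[0,0,0],[0,0,-0.8],0],[[0,0,0],[0,0,-0.8],0],[[0,0,0],[0,0,-0.8],0],[[0,0,0],[0,0,-25],0],[[0,0,0],[0,0,-75],0],[[0,0,0],[0,0,-100],0],[[0,0,0],[0,0,-100],0],[[0,0,0],[0,0,-100],0],[[0,0,0],[0,0,-100],0]])

```text
time_s: 14.52
tool_pos: [593.4, -78.4, 209.0]
tcp_rot: [0.202, 0.261, 0.941, 0.076]
ft_force: [-0.3, 0.3, -0.8]
grip_width: 91.2
gripper_force: 0.0
```

Run:
```python
from go import *
s=bot.state();im=capture("wrist");cv2.imwrite("pics/w6.png",im);v=view("wrist",s);print(s["time_s"],s["grip_width"],s["ft_force"])
A=Ro.from_euler("z",-36,degrees=True).as_matrix();G=gradmag(im)
def M(p): return [m@A.T@F.T+SEAT+F@p for m in (square(22,46),square(18,46),circle(36.5,10))]
f=lambda p:-sum(sample(G,pts2(v,m)).mean() for m in M(p))
r=minimize(f,[0,0.5,1],method="Nelder-Mead",options=dict(initial_simplex=np.array([[0,0,0],[3,0,0],[0,3,0],[0,0,5]])));print("cog foot in seat frame",r.x,r.fun)
b=cv2.resize(im,(800,600),interpolation=cv2.INTER_CUBIC)
for m in M(r.x):
    for q in pts2(v,m): cv2.circle(b,tuple((q*800/512).astype(int)),0,(0,0,255),-1)
cv2.imwrite("pics/w6b.png",b)
```

```text
14.525 91.21923002824624 [-0.321  0.292 -0.758]
cog foot in seat frame [-0.122 -1.199 -1.961] -797.1815185546875
```

View pics/w6b.png

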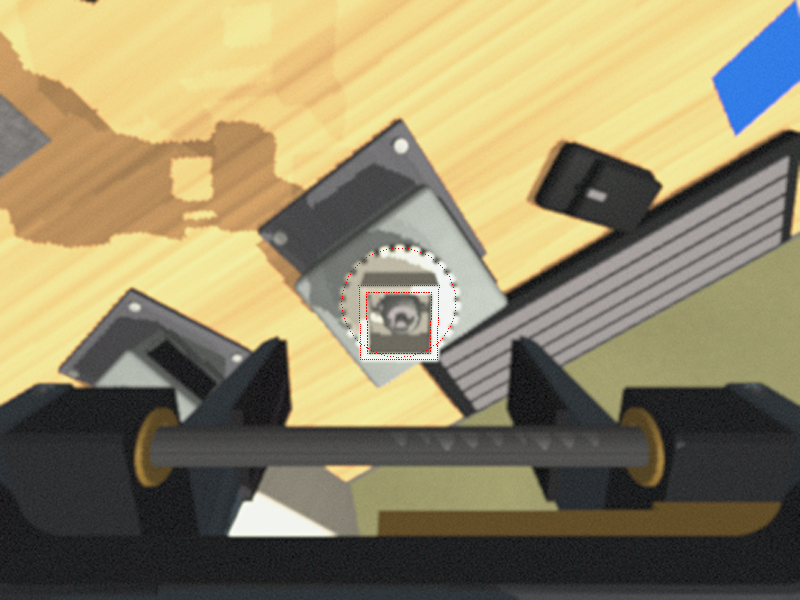

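The cog (centre about (400,315)) sits square on the spindle with the hub through its bore, the fit puts it at the flange within error, and the gripper is clear. I'm handing in.

```bash
python3 -c "
from station import bot
print(bot.sign_off())"
```

```text
the job is handed in; nothing more can be done
None
```

The white cog is on the splined spindle, pressed to a firm stop at the flange (about 30 N at most) and released with the gripper clear; I handed the job in at about 14.6 s, but no verdict was returned.

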